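# Park the agate mortar in the bench stop and close the jaw

### The arm

A 6-joint arm with a two-finger parallel gripper is mounted at the origin on the work surface. World frame = base frame: x ahead of the robot, y to its left, z up, the work surface at z = 0. Lengths are in mm, angles in degrees, forces in N, time in s.
With the tool pointing down it reaches from about 250 to 800 mm from the base axis. Payload 3.9 kg.
Tool frame: the origin (TCP) lies on the front face of the gripper's body, between the roots of the fingers; the fingertips stand env.finger_overhang ahead of it and the grasp point (between the pads) lies 54 mm ahead of it (env.finger_overhang is the distance from the TCP to the fingertips, in mm); x points along the fingers, y is the direction in which the jaws open and shut, and the axes are right-handed (so a half turn about x gives the same grasp; the last joint's range is limited). The gripper opens to 85 mm and grips with 20 to 120 N. Pads are 22 mm wide; open, the fingers measure 114 mm over their backs; the gripper's body (76 mm by 85 mm) begins 54 mm behind the grasp point. The pads swing forward as they close: fully open they stand 13 mm farther back than shut.
Start: joints at [63.197, 14.897, -7.913, 67.191, 0, 90], TCP at [236.729, 468.588, 303.904] pointing down, gripper open.
Joint ranges: [-159.42, 159.42], [-47.68, 98.78], [-73.54, 78.23], [-108.79, 121.32], [-90, 84.71], [-180, 180]. Speed limits (degrees/s): [147.25, 147.25, 180, 180, 180, 180].

### API

Orientations are given as a 3x3 rotation matrix whose columns are the frame's x, y, z axes.
In Python, from bench import env, imaging, ticket gives the robot as it stands.
- The arm moves only by the tool carry_out, never from a script. Its argument "steps" is a list that holds one entry, the list of rows, each a list of 6 numbers: the shift along the world's x, y, z in m, then the turn, a rotation vector about the world's x, y, z in rad. A call has 1 to 5 rows; each row shifts and turns the commanded pose from where the row before left it; what a row does not reach is not made up. A row lasts 1/10 s, in which the tool goes at most 50 mm and 8.59 degrees, less where a joint would pass 70% of its speed; a pose out of reach is approached as far as the arm can. A call with a gripper value outside its range is refused whole. "grip" is the closure in counts, from 0 (fully open) to 255 (shut), set as the call begins (left out, the last holds). The fingers move at their own pace and stop on an object; "squeeze" is the grip in N (left out, the last holds). Time passes only in rows, so rows that do not move let the fingers close. It gives the time, the measured TCP pose, the force and the opening at its end, in the units of the state.
- env.sense(): the state, without advancing time (a new reading comes with each control period).
- imaging.capture(name): name is "side" or "top"; returns the picture (400x640x3 uint8, red, green, blue); there is no depth.
- imaging.camera_info(name): a dict with "fx", "fy", "cx", "cy" (pixels), "R" (3x3) and "t" (3): a world point X has camera coordinates R X + t. Camera axes: x right, y down, z forward; pixel columns grow to the right and rows downward; lengths in mm; the calibration is good to about 2 mm. A picture is of the moment at which its call begins. camera_info takes no time and is no camera call.
- ticket.hand_in(): hands the job in, once; it reports no verdict.
Trained networks look in the newest picture that a camera, given by its name, has taken for a name from the list of things; names that differ only in an ending like _2 or _b are one class to them, and where a whole thing is asked for, a point or a joint stands for the part that bears it (a point fixed in the world has none). Each returns a list of dicts, best first, with "score" (0 to 1); they miss things now and then, are a little off and sometimes report something else, mostly with a low value. They report only what shows in the picture. A call takes as long as a camera call. They do not tell look-alikes from the thing itself.
- imaging.outline_of(camera, name): "mask" (400x640 bool, what is visible of it) and "centre" ([column, row] as shares, 0 to 1, of the picture: columns of its width, rows of its height, amid what is visible of it).
- imaging.mark_of(camera, name): "centre" ([column, row] as shares, 0 to 1, of the picture: columns of its width, rows of its height: a listed point, or the origin of a listed thing).
The state is a dict: "clock": time; "qpos": joint angles; "qd": joint speeds; "joint_efforts": joint torques, N m; "tcp_pos": TCP position; "orientation": TCP orientation; "contact_force": force on the tool from outside, world axes, zero at the start; "moment": the same for the moment, N m; "grip_width": finger opening in mm.
Only numpy, scipy, OpenCV 4.12 (cv2) and the standard library are available. Lean on these libraries where they do the work, as an engineer would, in place of code of your own. Each camera call takes 0.05 s, during which the arm holds its last target. There are 200 camera calls.

### The job

Push the stone mortar along the bench, without lifting it, into the corner of the L-shaped metal stop so that it touches both fences, and let go of it there with the jaw still open. Then push the sliding jaw along the long fence until it is up against the mortar and boxes it in. Use only pushes, pick nothing up, and leave the pestle, the jar and the tin where they are.

Things in the scene. Friction and masses are not known exactly. Their poses are not given: they have to be found in the camera images.
- stop: L-shaped stop, two aluminium fences fixed to the bench, 14 mm thick, 22 mm high. Origin: inside corner of the inner faces, at bench height, z up. Long fence: inner face is the plane x=0, running 316 mm from the corner along -y. Short fence: inner face is the plane y=0, running 74 mm along -x (to the robot). A mortar touching both has its centre at x=-45, y=-45 mm.
- mortar: Loose round grey stone mortar, a thick straight-walled bowl 90 mm in diameter and 38 mm high (wall 8 mm, inner floor at 14 mm), about 0.36 kg, standing on the bench. Too wide to span with most grippers. Origin: centre of its underside; z up. Slides on the bench with about 2 to 6 N.
- jaw (a joint): Travel (m) of the steel jaw, a bar square to the long fence that slides along it. 0 = farthest from the corner, grows toward the corner (the stop's +y). Its face toward the corner is at y = -0.250 + value in the stop's frame; it meets the seated mortar at 0.160. Starts open at 0 to 0.05, stays where left; resists with 2 N plus 4 N per m/s.
- jaw_mid (a point): Middle of the jaw bar, 16 mm above the bench, 40 mm in front of the long fence. The bar is 72 mm long along the stop's x (2 to 74 mm in front of the fence), 14 mm thick along y (faces 7 mm either side of this point), and spans 2 to 30 mm above the bench. On the fence it carries a slider block 34 mm along y, 35 mm high. Push the bar's face away from the corner.
- pestle: Bystander: grey stone pestle, 114 mm long, 30 mm thick at most, lying on the bench beyond the short fence (to the left, its +y side). Origin: middle of its underside; its length is along its x.
- jar: Bystander: small capped brown glass jar, 48 mm in diameter and 75 mm high, standing beyond the short fence. Origin: centre of its underside.
- tin: Bystander: flat round metal tin, 60 mm in diameter and 24 mm high, lying on the bench out past the jaw. Origin: centre of its underside.
Things that resemble listed ones, but are neither listed nor needed, are in the scene too. There is more than one size of the mortar; the job needs the middle-sized.

How it is judged (in metres and radians):
On the way:
1. the mortar stands in the corner, within 3 mm of both fences, not touched by the robot, with the jaw still open (more than 60 mm short of the mortar) (x of mortar in the frame of stop between -0.048 and -0.042 m and y of mortar in the frame of stop between -0.048 and -0.042 m and height (world z) of mortar below 0.004 m and linear speed of mortar below 0.02 m/s and value of joint jaw below 0.1 m and contact force between each of the arm, the fingers and mortar below 0.05 N), for 0.2 s.
At the end, for the whole second after the job is handed in: The mortar stands at rest on the bench within 3 mm of both fences, and the jaw has been slid up to within 3 mm of its closed position against the mortar (joint value above 0.157) (x of mortar in the frame of stop between -0.048 and -0.042 m and y of mortar in the frame of stop between -0.048 and -0.042 m and height (world z) of mortar below 0.004 m and linear speed of mortar below 0.02 m/s and value of joint jaw above 0.157 m); the robot touches nothing.
It fails at once if the mortar is lifted off the bench (more than 8 mm) or tipped (more than 0.15 rad) (height (world z) of mortar above 0.008 m or angle between mortar's own z axis and vertical above 0.15 rad).
It fails at once if the pestle is knocked over or moved more than 20 mm (distance of pestle from where it was at the start of the episode above 0.02 m or angle between pestle's own z axis and vertical above 0.3 rad).
It fails at once if the jar is knocked over or moved more than 20 mm (distance of jar from where it was at the start of the episode above 0.02 m or angle between jar's own z axis and vertical above 0.3 rad).
It fails at once if the tin is knocked over or moved more than 20 mm (distance of tin from where it was at the start of the episode above 0.02 m or angle between tin's own z axis and vertical above 0.3 rad).
It also fails if it takes over 64 s, if anything falls off the work surface, if the arm or the gripper's body presses on something with over 40 N, if the wrist force passes 120 N, or if a joint passes its speed limit or range.

## Working session

There is one attempt and no reset: what is moved stays moved. The work goes in short steps, Python scripts to look and compute and a tool call to move; the robot and the scene stay as the last step left them, time stands still between calls to the robot, and variables do not carry over. Pictures are saved under pics/ and viewed, about 8 in all and at most 12, crops included, and the job is handed in when it is done.

Besides the shell and the picture viewer there is one more tool, called after ">>>" by a JSON object that holds its "fn" and its "kwargs". carry_out: Moves the arm, as the interface text tells. Its arguments: {"type":"object","properties":{"steps":{"type":"array"},"grip":{"type":"number"},"squeeze":{"type":"number"}},"required":["steps"]}

```bash
mkdir -p pics; ls; python3 - <<'E'
from bench import env, imaging
import cv2, numpy as np
print(env.finger_overhang); s=env.sense(); print(s['clock'],s['tcp_pos'],s['orientation'],s['grip_width'])
for c in ('side','top'):
    im=imaging.capture(c); cv2.imwrite(f'pics/{c}0.png',im[:,:,::-1])
    ci=imaging.camera_info(c); print(c,{k:np.round(v,3).tolist() for k,v in ci.items()})
    for n in ('stop','mortar','jaw','jaw_mid','pestle','jar','tin'):
        r=imaging.mark_of(c,n); print(c,n,[(round(d['score'],2),round(d['centre'][0]*640,1),round(d['centre'][1]*400,1)) for d in r])
E
```

```text
pics
72.6
0.0 [236.48457864 468.09194133 303.03414944] [[-8.88055682e-04  4.50915977e-01  8.92565960e-01]
 [-1.85301578e-03  8.92564038e-01 -4.50916849e-01]
 [-9.99997889e-01 -2.05437808e-03  4.29078527e-05]] 85.2894249879707
side {'fx': 390.674, 'fy': 390.674, 'cx': 316.886, 'cy': 201.905, 'R': [[0.979, -0.205, 0.007], [-0.153, -0.752, -0.641], [0.136, 0.626, -0.768]], 't': [-541.623, 111.532, 909.983]}
side stop [(0.71, 338.6, 180.7)]
side mortar [(0.93, 296.0, 221.3), (0.81, 243.6, 203.9), (0.63, 249.8, 282.0)]Traceback (most recent call last):
  File "<stdin>", line 8, in <module>
ValueError: it knows: jar, jaw_mid, mortar, pestle, stop, tin
```

```bash
cat > h.py <<'E'
from bench import env, imaging
import cv2, numpy as np
def proj(c,P):
    k=imaging.camera_info(c); X=np.array(k['R'])@np.array(P,float)+np.array(k['t'])
    return np.array([k['fx']*X[0]/X[2]+k['cx'],k['fy']*X[1]/X[2]+k['cy']])
def back(c,u,v,z=0):
    k=imaging.camera_info(c); R=np.array(k['R']);t=np.array(k['t'])
    d=R.T@np.array([(u-k['cx'])/k['fx'],(v-k['cy'])/k['fy'],1]); o=-R.T@t
    return (o+d*(z-o[2])/d[2])
E
python3 - <<'E'
from h import *
k=None
for c in ('side','top'):
    im=imaging.capture(c); cv2.imwrite(f'pics/{c}1.png',im[:,:,::-1])
    k=imaging.camera_info(c); print(c,'campos',np.round(-np.array(k['R']).T@np.array(k['t'])))
    for n in ('stop','mortar','jaw_mid','pestle','jar','tin'):
        for d in imaging.mark_of(c,n):
            u,v=d['centre'][0]*640,d['centre'][1]*400
            print(c,n,round(d['score'],2),round(u),round(v),np.round(back(c,u,v,16 if n=='jaw_mid' else 0),1))
E
```

```text
side campos [ 423. -597.  774.]
side stop 0.77 340 182 [634.8  89.1   0. ]
side mortar 0.86 297 221 [498.9 -17.2   0. ]
side mortar 0.84 242 203 [370.9  68.    0. ]
side mortar 0.7 251 284 [ 371.7 -166.9    0. ]
side jaw_mid 0.8 363 258 [ 625.6 -161.1   16. ]
side pestle 0.81 279 160 [486.9 207.2  -0. ]
side jar 0.77 332 154 [638.8 200.3   0. ]
side tin 0.7 374 343 [ 597.4 -345.     0. ]
top campos [ 461.  -22. 1230.]
top stop 0.61 285 154 [632.1  90.5   0. ]
top mortar 0.79 292 263 [364.   75.3   0. ]
top mortar 0.78 389 262 [ 364.5 -161.6    0. ]
top mortar 0.62 331 209 [494.5 -21.3   0. ]
top jaw_mid 0.65 387 154 [ 626.9 -158.7   16. ]
top pestle 0.75 241 215 [481.8 201.3   0. ]
top jar 0.79 242 151 [640.  197.9   0. ]
top tin 0.84 464 167 [ 594.4 -348.3    0. ]
```

View pics/side0.png

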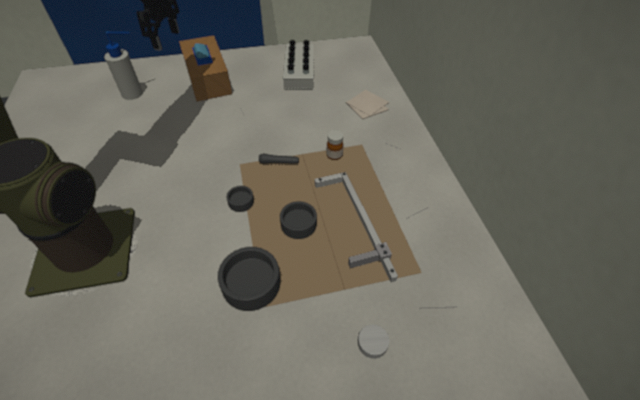

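View pics/top1.png

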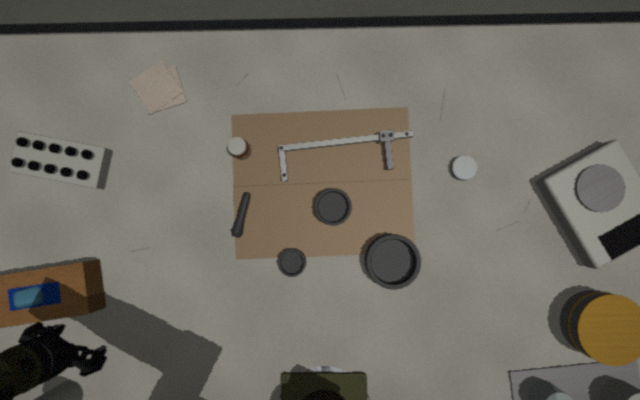

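The three look-alike mortars are the small one at top (291,262) / side (240,198), the middle one at top (331,206) / side (298,220), and the large one at top (391,261) / side (249,277). I choose the middle one, roughly 37 px ≈ 90 mm across. The stop corner is at top (283,150), the jaw at (388,152), the jar at (237,147), the pestle at (241,214) and the tin at (463,167). Next I fit the known shapes to the network outlines and check the result in a crop.

```bash
cat >> h.py <<'E'
from scipy.optimize import minimize
def box(x0,x1,y0,y1,z0,z1): return np.array([[x,y,z] for x in(x0,x1) for y in(y0,y1) for z in(z0,z1)],float)
FEN=[box(0,14,-316,14,0,22),box(-74,14,0,14,0,22)]
def place(B,p):
    c,s=np.cos(p[2]),np.sin(p[2]); R=np.array([[c,-s,0],[s,c,0],[0,0,1]]); return B@R.T+[p[0],p[1],0]
a=np.linspace(0,2*np.pi,40,endpoint=False)
CYL=np.vstack([np.c_[45*np.cos(a),45*np.sin(a),0*a+z] for z in(0,38)])
S=4
def sil(c,bodies,p):
    m=np.zeros((400*S,640*S),np.uint8)
    for B in bodies:
        q=np.array([proj(c,P) for P in place(B,p)])
        cv2.fillConvexPoly(m,cv2.convexHull(((q+.5)*S).astype(np.int32)),1)
    return m
def fit(masks,bodies,p0,d):
    M={c:cv2.resize(m.astype(np.uint8),(640*S,400*S),interpolation=cv2.INTER_NEAREST) for c,m in masks.items()}
    def f(q):
        p=list(q)+[0]*(3-len(q)); r=0
        for c in M:
            s=sil(c,bodies,p); r-=(s&M[c]).sum()/(s|M[c]).sum()
        return r/len(M)
    d=np.array(d); sx=np.vstack([p0]+[np.array(p0)+e for e in np.diag(d)])
    r=minimize(f,p0,method='Nelder-Mead',options=dict(initial_simplex=sx,maxfev=70,xatol=.05)); return r.x,-r.fun
def near(c,n,X):
    imaging.capture(c); u=proj(c,X); L=imaging.outline_of(c,n)
    return min(L,key=lambda d:np.hypot(d['centre'][0]*640-u[0],d['centre'][1]*400-u[1]))['mask']
E
python3 - <<'E'
from h import *
ms={c:near(c,'stop',[633,20,0]) for c in('side','top')}
mm={c:near(c,'mortar',[497,-19,0]) for c in('side','top')}
for cs in (['top'],['side'],['top','side']):
    p,s=fit({c:ms[c] for c in cs},FEN,[633,90,.11],[6,6,.04]); print(cs,'stop',np.round(p,3),round(s,3))
    q,t=fit({c:mm[c] for c in cs},[CYL],[497,-19],[6,6]); print(cs,'mortar',np.round(q,1),round(t,3))
np.save('stop.npy',p)
print('jaw frame stop', [ (place(np.array([[0,0,0.]]),[0,0,-p[2]]), np.array([[np.cos(p[2]),np.sin(p[2])],[-np.sin(p[2]),np.cos(p[2])]])@(np.array(j)-p[:2])) [1] for j in ([625.6,-161.1],[626.9,-158.7])])
out=[]
for c,(u0,v0) in (('top',(230,110)),('side',(230,150))):
    im=cv2.resize(imaging.capture(c)[:,:,::-1],None,fx=S,fy=S,interpolation=cv2.INTER_CUBIC)
    for m in (sil(c,FEN,p),sil(c,[CYL],list(q)+[0])):
        cs,_=cv2.findContours(m,0,1); cv2.drawContours(im,cs,-1,(0,255,0),1)
    out.append(im[v0*S:(v0+145)*S,u0*S:(u0+200)*S])
cv2.imwrite('pics/fit.png',cv2.resize(np.hstack(out),(800*1,290)) if 0 else cv2.resize(np.vstack(out),(400,580)))
cv2.imwrite('pics/fit_top.png',out[0]);cv2.imwrite('pics/fit_side.png',out[1])
E
```

```text
['top'] stop [6.39277e+02 9.13610e+01 9.80000e-02] 0.763Traceback (most recent call last):
  File "<stdin>", line 6, in <module>
  File "h.py", line 32, in fit
    r=minimize(f,p0,method='Nelder-Mead',options=dict(initial_simplex=sx,maxfev=70,xatol=.05)); return r.x,-r.fun
    res = _minimize_neldermead(fun, x0, args, callback, bounds=bounds,
                               **options)
    fxr = func(xr)
    fx = function(np.copy(x), *(wrapper_args + args))
  File "h.py", line 29, in f
    s=sil(c,bodies,p); r-=(s&M[c]).sum()/(s|M[c]).sum()
  File "h.py", line 21, in sil
    q=np.array([proj(c,P) for P in place(B,p)])
                ~~~~^^^^^
  File "h.py", line 4, in proj
    k=imaging.camera_info(c); X=np.array(k['R'])@np.array(P,float)+np.array(k['t'])
ValueError: time passes only in moves, steps and waits
```

```bash
sed -i 's/imaging.camera_info(c)/info(c)/' h.py; sed -i '2a import functools\n@functools.lru_cache(None)\ndef info(c): return imaging.camera_info(c)' h.py
cat > m.py <<'E'
from h import *
ms={c:near(c,'stop',[633,20,0]) for c in('side','top')}
mm={c:near(c,'mortar',[497,-19,0]) for c in('side','top')}
for cs in (['top'],['side'],['top','side']):
    p,s=fit({c:ms[c] for c in cs},FEN,[633,90,.11],[6,6,.04]); print(cs,'stop',np.round(p,3),round(s,3))
    q,t=fit({c:mm[c] for c in cs},[CYL],[497,-19],[6,6]); print(cs,'mortar',np.round(q,1),round(t,3))
np.save('stop.npy',p)
R=np.array([[np.cos(p[2]),np.sin(p[2])],[-np.sin(p[2]),np.cos(p[2])]])
print('jaw_mid in stop', [R@(np.array(j)-p[:2]) for j in ([625.6,-161.1],[626.9,-158.7])], 'mortar goal',place(np.array([[-45,-45,0.]]),p))
for c,(u0,v0) in (('top',(230,110)),('side',(230,150))):
    im=cv2.resize(imaging.capture(c)[:,:,::-1],None,fx=S,fy=S,interpolation=cv2.INTER_CUBIC)
    for m in (sil(c,FEN,p),sil(c,[CYL],list(q)+[0])):
        cs,_=cv2.findContours(m,0,1); cv2.drawContours(im,cs,-1,(0,255,0),1)
    cv2.imwrite(f'pics/fit_{c}.png',im[v0*S:(v0+145)*S,u0*S:(u0+200)*S])
print(env.sense()['clock'])
E
python3 m.py
```

```text
['top'] stop [6.39332e+02 9.20470e+01 9.90000e-02] 0.725
['top'] mortar [499.5 -25.2] 0.971
['side'] stop [6.40101e+02 9.23530e+01 9.70000e-02] 0.69
['side'] mortar [500.8 -25.7] 0.962
['top', 'side'] stop [6.39414e+02 9.21300e+01 1.00000e-01] 0.704
['top', 'side'] mortar [500.3 -25.6] 0.963
jaw_mid in stop [array([ -38.96881604, -250.59442   ]), array([ -37.43621971, -248.33584778])] mortar goal [[599.1197491   42.87116714   0.        ]]
1.75
```

View pics/fit_top.png

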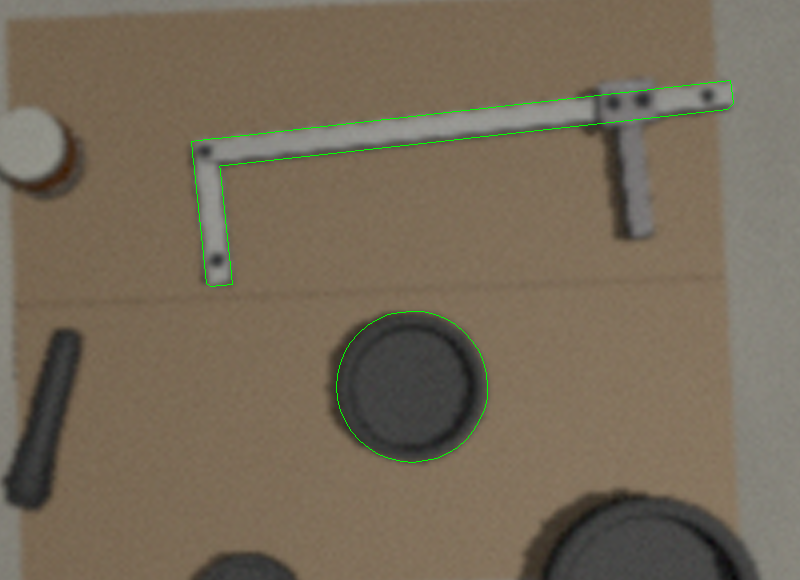

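The overlay hugs the fences and the middle mortar, seen in the crop at (412,387). The stop corner is at (639.4, 92.1) with yaw 0.100 rad. The mortar is at (500, -25.5) and its goal is (599, 43). I'll open the fingers to about 60 mm and use them as a fork facing 50.7°, so they cradle the mortar while pushing.

>>> {"fn": "carry_out", "kwargs": {"steps": [[[0.0148,-0.0362,0,0,0,0.0902],[0.0148,-0.0362,0,0,0,0.0902],[0.0148,-0.0362,0,0,0,0.0902],[0.0148,-0.0362,0,0,0,0.0902],[0.0148,-0.0362,0,0,0,0.0902]]], "grip": 75}}

```text
clock: 2.25
tcp_pos: [311.0, 286.2, 304.0]
orientation: [[0.001, 0.013, 1.0], [0.0, 1.0, -0.013], [-1.0, 0.0, 0.001]]
contact_force: [0.3, 0.2, 0.1]
grip_width: 60.4
```

>>> {"fn": "carry_out", "kwargs": {"steps": [[[0.0148,-0.0362,0,0,0,0.0902],[0.0148,-0.0362,0,0,0,0.0902],[0.0148,-0.0362,0,0,0,0.0902],[0.0148,-0.0362,0,0,0,0.0902],[0.0148,-0.0362,0,0,0,0.0902]]]}}

```text
clock: 2.75
tcp_pos: [385.1, 105.1, 304.2]
orientation: [[0.001, -0.424, 0.906], [0.0, 0.906, 0.424], [-1.0, -0.0, 0.001]]
contact_force: [-0.3, 0.8, -0.3]
grip_width: 60.6
```

>>> {"fn": "carry_out", "kwargs": {"steps": [[[0.0148,-0.0362,0,0,0,0.0902],[0.0148,-0.0362,0,0,0,0.0902],[0.0148,-0.0362,0,0,0,0.0902],[0.0148,-0.0362,0,0,0,0.0902],[0.0148,-0.0362,0,0,0,0.0902]]]}}

```text
clock: 3.25
tcp_pos: [459.1, -76.1, 304.1]
orientation: [[0.001, -0.776, 0.631], [0.0, 0.631, 0.776], [-1.0, -0.0, 0.0]]
contact_force: [0.4, 1.2, 0.6]
grip_width: 60.0
```

>>> {"fn": "carry_out", "kwargs": {"steps": [[[0,0,-0.04,0,0,0],[0,0,-0.04,0,0,0],[0,0,-0.04,0,0,0],[0,0,-0.03,0,0,0],[0,0,0,0,0,0]]]}}

```text
clock: 3.75
tcp_pos: [455.5, -74.0, 150.4]
orientation: [[-0.008, -0.774, 0.633], [0.001, 0.633, 0.774], [-1.0, 0.007, -0.004]]
contact_force: [-1.0, -0.1, 1.0]
grip_width: 60.2
```

>>> {"fn": "carry_out", "kwargs": {"steps": [[[0,0,-0.03,0,0,0],[0,0,-0.025,0,0,0],[0,0,-0.015,0,0,0],[0,0,0,0,0,0],[0,0,0,0,0,0]]]}}

```text
clock: 4.25
tcp_pos: [459.8, -74.6, 85.2]
orientation: [[0.002, -0.774, 0.633], [-0.0, 0.633, 0.774], [-1.0, -0.002, 0.001]]
contact_force: [-0.0, -0.1, 0.3]
grip_width: 60.4
```

```bash
python3 - <<'E'
from h import *
print(env.sense()['tcp_pos'],env.sense()['contact_force'])
o=[]
for c,(u,v) in(('side',(250,180)),('top',(270,170))):
    im=imaging.capture(c)[:,:,::-1]; o.append(cv2.resize(im[v:v+100,u:u+130],None,fx=3,fy=3,interpolation=cv2.INTER_CUBIC))
cv2.imwrite('pics/a.png',np.hstack(o))
E
```

```text
[459.82832443 -74.55671166  85.23798962] [-0.02987106 -0.14527463  0.32671698]
```

View pics/a.png

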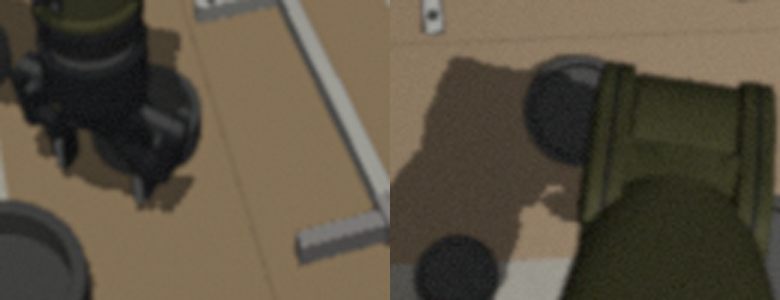

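The picture shows the fork straddling behind the mortar, with fingertips at side-crop (65,160) and (143,200) and the mortar at (160,125). Nothing is touching yet. I'll make contact along the fork axis, then push towards the corner.

>>> {"fn": "carry_out", "kwargs": {"steps": [[[0.002,0.0025,-0.004,0,0,0],[0.0035,0.004,0,0,0,0],[0.0035,0.004,0,0,0,0],[0.003,0.004,0,0,0,0],[0.002,0.0025,0,0,0,0]]]}}

```text
clock: 4.85
tcp_pos: [472.9, -57.4, 80.0]
orientation: [[-0.0, -0.774, 0.633], [-0.002, 0.633, 0.774], [-1.0, -0.001, -0.002]]
contact_force: [-2.2, -3.7, 2.6]
grip_width: 60.0
```

>>> {"fn": "carry_out", "kwargs": {"steps": [[[0.005,0.0035,0,0,0,0],[0.006,0.0041,0,0,0,0],[0.006,0.0041,0,0,0,0],[0.006,0.0041,0,0,0,0],[0.006,0.0041,0,0,0,0]]]}}

```text
clock: 5.35
tcp_pos: [502.2, -37.0, 79.8]
orientation: [[-0.0, -0.774, 0.633], [0.0, 0.633, 0.774], [-1.0, 0.0, 0.0]]
contact_force: [-1.4, -1.3, 1.3]
grip_width: 60.3
```

```bash
cat > q.py <<'E'
from h import *
import sys
g=[float(v) for v in sys.argv[1:3]]; p=np.load('stop.npy')
for c in sys.argv[3:]:
    m=near(c,'mortar',[*g,0]); q,t=fit({c:m},[CYL],g,[6,6]); d=q-p[:2]; C,s=np.cos(p[2]),np.sin(p[2])
    print(c,'mortar',np.round(q,1),round(t,3),'in stop',np.round([C*d[0]+s*d[1],-s*d[0]+C*d[1]],1))
s=env.sense(); print(s['clock'],np.round(s['tcp_pos'],1),np.round(s['contact_force'],1))
E
python3 q.py 526 -5 side top
```

```text
side mortar [5.292e+02 1.000e-01] 0.233 in stop [-118.8  -80.6]
top mortar [527.1   6.9] 0.089 in stop [-120.3  -73.7]
5.55 [502.8 -37.1  79.9] [-0.9 -0.2  0.7]
```

>>> {"fn": "carry_out", "kwargs": {"steps": [[[0.006,0.0041,0,0,0,0],[0.006,0.0041,0,0,0,0],[0.006,0.0041,0,0,0,0],[0.006,0.0041,0,0,0,0],[0.006,0.0041,0,0,0,0]]]}}

```text
clock: 6.05
tcp_pos: [532.3, -16.6, 79.8]
orientation: [[-0.0, -0.774, 0.633], [0.0, 0.633, 0.774], [-1.0, 0.0, -0.0]]
contact_force: [-1.1, -1.4, -0.8]
grip_width: 60.3
```

>>> {"fn": "carry_out", "kwargs": {"steps": [[[0.006,0.0041,0,0,0,0],[0.006,0.0041,0,0,0,0],[0.006,0.0041,0,0,0,0],[0.005,0.0035,0,0,0,0],[0,0,0,0,0,0]]]}}

```text
clock: 6.55
tcp_pos: [556.1, -0.5, 80.1]
orientation: [[0.002, -0.774, 0.633], [0.001, 0.633, 0.774], [-1.0, -0.001, 0.002]]
contact_force: [-0.2, -0.3, -0.0]
grip_width: 60.4
```

```bash
python3 - <<'E'
from h import *
s=env.sense(); print(s['clock'],s['tcp_pos'],s['contact_force'])
p=np.load('stop.npy'); X=np.array(s['tcp_pos'][:2])+44.5*np.array([.633,.774]); print('est mortar',X)
o=[]
for c,(u,v) in(('side',(280,150)),('top',(260,130))):
    im=cv2.resize(imaging.capture(c)[:,:,::-1],None,fx=S,fy=S,interpolation=cv2.INTER_CUBIC)
    for m in (sil(c,FEN,p),sil(c,[CYL],[*X,0])):
        k,_=cv2.findContours(m,0,1); cv2.drawContours(im,k,-1,(0,255,0),1)
    o.append(im[v*S:(v+100)*S,u*S:(u+100)*S])
cv2.imwrite('pics/b.png',np.hstack(o))
E
```

```text
6.55 [ 5.56132213e+02 -5.26994818e-01  8.00714490e+01] [-0.23780948 -0.30751828 -0.0269902 ]
est mortar [584.30071342  33.91600518]
```

View pics/b.png

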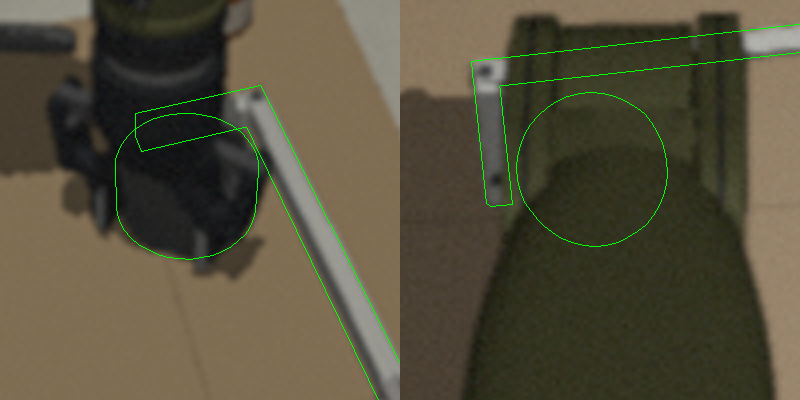

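The view fits the estimate. The mortar sits between the fingers (side crop about 185,190), and roughly 15 mm x 9 mm remains to the seat. I'll go on slowly and watch the force.

>>> {"fn": "carry_out", "kwargs": {"steps": [[[0.003,0.0018,0,0,0,0],[0.003,0.0018,0,0,0,0],[0.003,0.0018,0,0,0,0],[0.002,0.0015,0,0,0,0],[0.001,0.001,0,0,0,0]]]}}

```text
clock: 7.15
tcp_pos: [567.0, 6.7, 79.9]
orientation: [[0.0, -0.774, 0.633], [-0.0, 0.633, 0.774], [-1.0, -0.0, -0.0]]
contact_force: [-2.2, -2.4, 1.5]
grip_width: 60.2
```

>>> {"fn": "carry_out", "kwargs": {"steps": [[[0.001,0.001,0,0,0,0],[0.001,0.001,0,0,0,0]]]}}

```text
clock: 7.35
tcp_pos: [568.2, 7.9, 79.8]
orientation: [[-0.001, -0.774, 0.633], [-0.002, 0.633, 0.774], [-1.0, -0.001, -0.003]]
contact_force: [-5.7, -6.1, 5.3]
grip_width: 60.2
```

>>> {"fn": "carry_out", "kwargs": {"steps": [[[0.001,0.001,0,0,0,0],[0,0,0,0,0,0]]]}}

```text
clock: 7.55
tcp_pos: [568.4, 8.1, 79.8]
orientation: [[-0.003, -0.773, 0.634], [-0.004, 0.634, 0.773], [-1.0, -0.001, -0.005]]
contact_force: [-5.6, -7.2, 5.9]
grip_width: 59.9
```

>>> {"fn": "carry_out", "kwargs": {"steps": [[[0.001,0.001,0,0,0,0],[0,0,0,0,0,0]]]}}

```text
clock: 7.75
tcp_pos: [568.5, 8.3, 79.8]
orientation: [[-0.004, -0.773, 0.634], [-0.006, 0.634, 0.773], [-1.0, -0.001, -0.008]]
contact_force: [-6.9, -8.8, 7.3]
grip_width: 60.3
```

>>> {"fn": "carry_out", "kwargs": {"steps": [[[0.001,0.001,0,0,0,0],[0,0,0,0,0,0],[-0.003,-0.0035,0,0,0,0],[-0.004,-0.005,0,0,0,0],[-0.009,-0.011,0,0,0,0]]]}}

```text
clock: 8.25
tcp_pos: [557.2, -7.4, 80.2]
orientation: [[0.003, -0.775, 0.632], [0.001, 0.632, 0.775], [-1.0, -0.002, 0.003]]
contact_force: [0.1, -0.2, 0.3]
grip_width: 60.0
```

>>> {"fn": "carry_out", "kwargs": {"steps": [[[-0.02,-0.025,0,0,0,0],[-0.02,-0.025,0,0,0,0],[-0.02,-0.025,0.01,0,0,0],[-0.01,-0.025,0.03,0,0,0],[0,-0.02,0.03,0,0,0]]]}}

```text
clock: 8.75
tcp_pos: [482.7, -128.7, 149.8]
orientation: [[-0.004, -0.773, 0.634], [0.001, 0.634, 0.773], [-1.0, 0.004, -0.001]]
contact_force: [1.6, -0.5, 0.9]
grip_width: 60.1
```

```bash
python3 q.py 599 43 side top; python3 - <<'E'
from h import *
p=np.load('stop.npy');X=place(np.array([[-45,-45,0.]]),p)[0]
o=[]
for c,(u,v) in(('side',(280,150)),('top',(260,130))):
    im=cv2.resize(imaging.capture(c)[:,:,::-1],None,fx=S,fy=S,interpolation=cv2.INTER_CUBIC)
    k,_=cv2.findContours(sil(c,[CYL],[*X[:2],0]),0,1); cv2.drawContours(im,k,-1,(0,255,0),1)
    o.append(im[v*S:(v+100)*S,u*S:(u+100)*S])
cv2.imwrite('pics/c.png',np.hstack(o))
E
```

```text
side mortar [597.1  41.2] 0.917 in stop [-47.2 -46.4]
top mortar [596.   42.2] 0.97 in stop [-48.2 -45.4]
8.95 [ 486.3 -128.5  150.6] [0.6 0.1 0.2]
```

View pics/c.png

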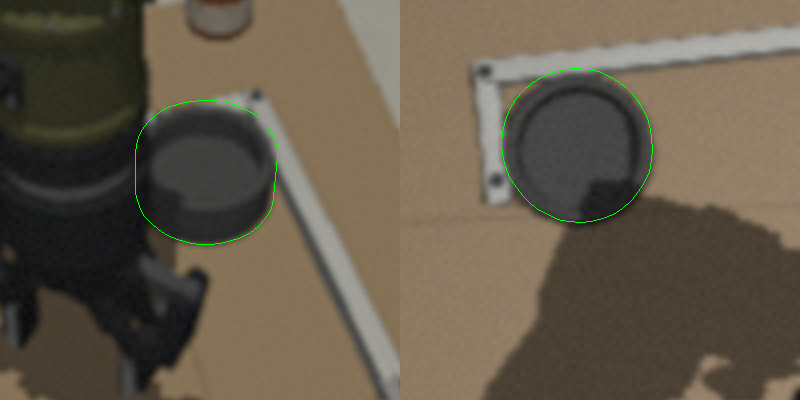

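The mortar is in the corner; the top crop shows it at (577,148) against the short fence at x≈500. The along-fence coordinate is good at about -45.5. The other reads -47 to -48, so a small gap to the long fence is possible. I'll return and push the mortar straight towards the long fence with one finger.

>>> {"fn": "carry_out", "kwargs": {"steps": [[[0,0.02,-0.03,0,0,0],[0.01,0.025,-0.03,0,0,0],[0.02,0.025,-0.01,0,0,0],[0.02,0.025,0,0,0,0],[0.02,0.025,0,0,0,0]]]}}

```text
clock: 9.55
tcp_pos: [554.6, -5.8, 77.6]
orientation: [[-0.004, -0.775, 0.632], [0.0, 0.632, 0.775], [-1.0, 0.004, -0.003]]
contact_force: [1.2, -1.2, -0.4]
grip_width: 60.3
```

>>> {"fn": "carry_out", "kwargs": {"steps": [[[0.005,0.005,0,0,0,0],[0.004,0.004,0,0,0,0],[0.003,0.0003,0,0,0,0],[0.002,0.0002,0,0,0,0],[0,0,0,0,0,0]]]}}

```text
clock: 10.05
tcp_pos: [568.8, 1.0, 79.6]
orientation: [[-0.002, -0.773, 0.634], [-0.0, 0.634, 0.773], [-1.0, 0.001, -0.001]]
contact_force: [-0.7, -0.2, -0.7]
grip_width: 60.3
```

>>> {"fn": "carry_out", "kwargs": {"steps": [[[0.001,0.0001,0,0,0,0],[0.001,0.0001,0,0,0,0]]]}}

```text
clock: 10.25
tcp_pos: [570.6, 1.2, 79.6]
orientation: [[-0.002, -0.774, 0.634], [-0.001, 0.634, 0.774], [-1.0, 0.001, -0.002]]
contact_force: [-1.6, -1.4, -1.3]
grip_width: 60.3
```

>>> {"fn": "carry_out", "kwargs": {"steps": [[[0.001,0.0001,0,0,0,0],[0.001,0.0001,0,0,0,0]]]}}

```text
clock: 10.45
tcp_pos: [571.6, 1.4, 79.5]
orientation: [[-0.004, -0.774, 0.633], [-0.001, 0.633, 0.774], [-1.0, 0.002, -0.004]]
contact_force: [-6.7, -3.6, 2.8]
grip_width: 60.4
```

>>> {"fn": "carry_out", "kwargs": {"steps": [[[0.001,0.0001,0,0,0,0],[0.001,0.0001,0,0,0,0]]]}}

```text
clock: 10.65
tcp_pos: [571.9, 1.5, 79.3]
orientation: [[-0.008, -0.774, 0.633], [-0.002, 0.633, 0.774], [-1.0, 0.005, -0.006]]
contact_force: [-9.8, -4.8, 5.0]
grip_width: 60.5
```

>>> {"fn": "carry_out", "kwargs": {"steps": [[[0.001,0.0001,0,0,0,0],[0.001,0.0001,0,0,0,0]]]}}

```text
clock: 10.85
tcp_pos: [572.2, 1.6, 79.1]
orientation: [[-0.011, -0.774, 0.633], [-0.002, 0.633, 0.774], [-1.0, 0.007, -0.009]]
contact_force: [-13.0, -4.5, 8.7]
grip_width: 59.9
```

At 13 N towards the long fence it is stalled, so that side is seated. Next I make the same check towards the short fence.

>>> {"fn": "carry_out", "kwargs": {"steps": [[[-0.006,-0.001,0,0,0,0],[-0.006,0,0,0,0,0],[-0.002,0.002,0,0,0,0],[-0.0002,0.002,0,0,0,0],[-0.0002,0.002,0,0,0,0]]]}}

```text
clock: 11.35
tcp_pos: [564.1, 7.8, 80.3]
orientation: [[0.002, -0.774, 0.633], [0.0, 0.633, 0.774], [-1.0, -0.001, 0.001]]
contact_force: [0.5, -0.7, 1.4]
grip_width: 60.0
```

>>> {"fn": "carry_out", "kwargs": {"steps": [[[-0.0002,0.002,0,0,0,0],[-0.0001,0.001,0,0,0,0],[0,0,0,0,0,0]]]}}

```text
clock: 11.65
tcp_pos: [563.9, 8.5, 80.2]
orientation: [[0.002, -0.773, 0.635], [-0.006, 0.635, 0.773], [-1.0, -0.005, -0.003]]
contact_force: [1.4, -8.4, 1.5]
grip_width: 60.3
```

>>> {"fn": "carry_out", "kwargs": {"steps": [[[-0.0001,0.001,0,0,0,0],[-0.0001,0.001,0,0,0,0]]]}}

```text
clock: 11.85
tcp_pos: [563.7, 9.0, 80.2]
orientation: [[0.002, -0.772, 0.636], [-0.009, 0.636, 0.772], [-1.0, -0.007, -0.006]]
contact_force: [0.2, -13.8, 0.9]
grip_width: 59.9
```

>>> {"fn": "carry_out", "kwargs": {"steps": [[[-0.0001,0.001,0,0,0,0],[-0.0001,0.001,0,0,0,0]]]}}

```text
clock: 12.05
tcp_pos: [563.6, 9.4, 80.3]
orientation: [[0.002, -0.771, 0.637], [-0.013, 0.637, 0.771], [-1.0, -0.01, -0.009]]
contact_force: [-0.3, -17.3, 1.3]
grip_width: 60.4
```

Seated against the short fence too (17 N, stalled). I'll retreat, close the gripper and turn the tool for the jaw.

>>> {"fn": "carry_out", "kwargs": {"steps": [[[0,-0.006,0,0,0,0],[-0.004,-0.008,0,0,0,0],[-0.016,-0.02,0,0,0,0],[-0.02,-0.03,0,0,0,0],[-0.02,-0.03,0.02,0,0,0]]]}}

```text
clock: 12.55
tcp_pos: [500.0, -79.4, 98.0]
orientation: [[-0.005, -0.775, 0.632], [0.002, 0.632, 0.775], [-1.0, 0.005, -0.002]]
contact_force: [-0.7, -0.4, 1.0]
grip_width: 60.3
```

>>> {"fn": "carry_out", "kwargs": {"steps": [[[0,-0.03,0.04,0,0,0.131],[0,-0.03,0.03,0,0,0.131],[0.02,-0.03,0,0,0,0.131],[0.03,-0.025,0,0,0,0.131],[0.03,-0.02,0,0,0,0.131]]], "grip": 255, "squeeze": 20}}

```text
clock: 13.05
tcp_pos: [583.2, -215.9, 170.6]
orientation: [[0.001, -1.0, 0.026], [0.0, 0.026, 1.0], [-1.0, -0.001, 0.0]]
contact_force: [0.0, 0.4, -0.6]
grip_width: -0.1
```

>>> {"fn": "carry_out", "kwargs": {"steps": [[[0.03,0,0,0,0,0.13],[0.02,0,0,0,0,0],[0,0,0,0,0,0],[0,0,0,0,0,0]]]}}

```text
clock: 13.45
tcp_pos: [632.0, -214.0, 169.3]
orientation: [[-0.002, -0.995, -0.1], [0.001, -0.1, 0.995], [-1.0, 0.001, 0.001]]
contact_force: [-1.4, -0.2, -0.3]
grip_width: -0.3
```

```bash
python3 q.py 597 42 side top; python3 - <<'E'
from h import *
p=np.load('stop.npy');C,s=np.cos(p[2]),np.sin(p[2])
for c in('side','top'):
    for d in imaging.mark_of(c,'jaw_mid'):
        X=back(c,d['centre'][0]*640,d['centre'][1]*400,16)[:2]; e=X-p[:2]; print(c,d['score'],X,[C*e[0]+s*e[1],-s*e[0]+C*e[1]])
print('start',place(np.array([[-40,-292,0.]]),p)); print(np.round(env.sense()['orientation'],3))
E
```

```text
side mortar [598.5  42.7] 0.928 in stop [-45.6 -45.1]
top mortar [598.   42.9] 0.964 in stop [-46.1 -44.9]
13.65 [ 631.5 -214.2  170. ] [-0.3  0.2 -0.5]
side 0.77 [ 624.06153271 -164.47467322] [np.float64(-40.83577994859953), np.float64(-253.79906455160165)]
top 0.87 [ 627.20163488 -159.33405967] [np.float64(-37.19924303000852), np.float64(-248.99679961383563)]
top 0.69 [632.85470313 192.04339616] [np.float64(3.4260804149053135), np.float64(100.070037462743)]
start [[ 628.69831441 -202.40237092    0.        ]]
[[-0.    -0.995 -0.099]
 [ 0.    -0.099  0.995]
 [-1.     0.     0.   ]]
```

The mortar now reads (-45.6 to -46.1, -45) in the stop frame in both cameras. The tool is closed, aligned and behind the jaw, so I'll descend and push the jaw.

>>> {"fn": "carry_out", "kwargs": {"steps": [[[0,0,-0.035,0,0,0],[0,0,-0.03,0,0,0],[0,0,-0.015,0,0,0],[0,0,-0.005,0,0,0],[0,0,0,0,0,0]]]}}

```text
clock: 14.25
tcp_pos: [632.0, -214.4, 84.5]
orientation: [[-0.001, -0.995, -0.099], [0.0, -0.099, 0.995], [-1.0, 0.001, 0.001]]
contact_force: [0.1, 0.8, 0.5]
grip_width: -0.1
```

>>> {"fn": "carry_out", "kwargs": {"steps": [[[-0.001,0.01,0,0,0,0],[-0.001,0.01,0,0,0,0],[-0.0005,0.005,0,0,0,0],[-0.0005,0.005,0,0,0,0],[-0.0005,0.005,0,0,0,0]]]}}

```text
clock: 14.75
tcp_pos: [629.4, -179.1, 85.4]
orientation: [[0.001, -0.995, -0.1], [-0.001, -0.1, 0.995], [-1.0, -0.001, -0.001]]
contact_force: [-0.1, -2.5, 1.9]
grip_width: -0.0
```

>>> {"fn": "carry_out", "kwargs": {"steps": [[[-0.0005,0.005,0,0,0,0],[-0.0005,0.005,0,0,0,0],[-0.0005,0.005,0,0,0,0],[-0.001,0.01,0,0,0,0],[-0.001,0.01,0,0,0,0]]]}}

```text
clock: 15.25
tcp_pos: [625.9, -144.0, 85.1]
orientation: [[0.001, -0.995, -0.099], [-0.0, -0.099, 0.995], [-1.0, -0.001, -0.0]]
contact_force: [0.1, -2.3, 1.1]
grip_width: -0.2
```

```bash
python3 - <<'E'
from h import *
o=[]
for c,(u,v) in(('side',(310,170)),('top',(310,100))):
    im=cv2.resize(imaging.capture(c)[:,:,::-1],None,fx=S,fy=S,interpolation=cv2.INTER_CUBIC)
    o.append(im[v*S:(v+110)*S,u*S:(u+100)*S])
cv2.imwrite('pics/d.png',np.hstack(o))
E
```

```text
(no output)
```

View pics/d.png

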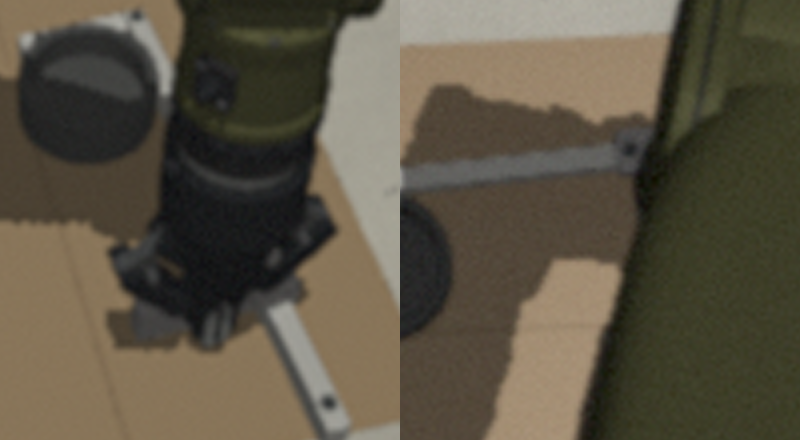

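The jaw is moving with the tool: fingertips are on the bar at side crop (215,330), and the force is a steady 2.3 N. About 118 mm remains.

>>> {"fn": "carry_out", "kwargs": {"steps": [[[-0.001,0.01,0,0,0,0],[-0.001,0.01,0,0,0,0],[-0.001,0.01,0,0,0,0],[-0.001,0.01,0,0,0,0],[-0.001,0.01,0,0,0,0]]]}}

```text
clock: 15.85
tcp_pos: [620.3, -93.6, 84.7]
orientation: [[-0.0, -0.995, -0.099], [-0.0, -0.099, 0.995], [-1.0, 0.0, 0.0]]
contact_force: [1.1, -2.3, -1.7]
grip_width: -0.0
```

>>> {"fn": "carry_out", "kwargs": {"steps": [[[-0.001,0.01,0,0,0,0],[-0.001,0.01,0,0,0,0],[-0.001,0.01,0,0,0,0],[-0.001,0.01,0,0,0,0],[-0.0005,0.005,0,0,0,0]]]}}

```text
clock: 16.35
tcp_pos: [615.9, -48.3, 84.8]
orientation: [[-0.0, -0.995, -0.1], [0.0, -0.1, 0.995], [-1.0, 0.0, 0.0]]
contact_force: [0.6, -1.8, -1.8]
grip_width: 0.2
```

>>> {"fn": "carry_out", "kwargs": {"steps": [[[-0.0005,0.005,0,0,0,0],[-0.0003,0.003,0,0,0,0],[-0.0003,0.003,0,0,0,0],[-0.0002,0.002,0,0,0,0],[-0.0002,0.002,0,0,0,0]]]}}

```text
clock: 16.85
tcp_pos: [614.5, -34.6, 84.8]
orientation: [[-0.0, -0.995, -0.099], [-0.0, -0.099, 0.995], [-1.0, 0.0, -0.0]]
contact_force: [-0.2, -2.0, -0.6]
grip_width: 0.5
```

>>> {"fn": "carry_out", "kwargs": {"steps": [[[-0.0002,0.002,0,0,0,0],[-0.0002,0.002,0,0,0,0],[-0.0001,0.001,0,0,0,0],[-0.0001,0.001,0,0,0,0]]]}}

```text
clock: 17.25
tcp_pos: [613.9, -28.4, 84.9]
orientation: [[-0.0, -0.995, -0.099], [0.0, -0.099, 0.995], [-1.0, 0.0, 0.0]]
contact_force: [-0.6, -1.8, -1.4]
grip_width: 0.2
```

>>> {"fn": "carry_out", "kwargs": {"steps": [[[-0.0001,0.001,0,0,0,0],[-0.0001,0.001,0,0,0,0]]]}}

```text
clock: 17.45
tcp_pos: [613.8, -27.2, 84.9]
orientation: [[-0.0, -0.995, -0.099], [-0.002, -0.099, 0.995], [-1.0, 0.0, -0.002]]
contact_force: [-0.2, -5.8, -2.0]
grip_width: 0.1
```

>>> {"fn": "carry_out", "kwargs": {"steps": [[[-0.0001,0.001,0,0,0,0],[-0.0001,0.001,0,0,0,0]]]}}

```text
clock: 17.65
tcp_pos: [613.7, -26.9, 84.9]
orientation: [[0.0, -0.995, -0.098], [-0.006, -0.098, 0.995], [-1.0, 0.0, -0.006]]
contact_force: [0.4, -12.3, -1.0]
grip_width: -0.1
```

>>> {"fn": "carry_out", "kwargs": {"steps": [[[-0.0001,0.001,0,0,0,0],[-0.0001,0.001,0,0,0,0]]]}}

```text
clock: 17.85
tcp_pos: [613.7, -26.5, 85.0]
orientation: [[0.001, -0.995, -0.097], [-0.01, -0.097, 0.995], [-1.0, 0.0, -0.01]]
contact_force: [-0.7, -15.7, -2.4]
grip_width: 0.0
```

The jaw stalled at stop y ≈ -115, exactly where the closed position was predicted, with 15.7 N. I'll back off and check.

>>> {"fn": "carry_out", "kwargs": {"steps": [[[0.0005,-0.005,0,0,0,0],[0.001,-0.01,0,0,0,0],[0.002,-0.025,0,0,0,0],[0.002,-0.03,0.03,0,0,0],[0,-0.04,0.03,0,0,0]]]}}

```text
clock: 18.35
tcp_pos: [618.7, -131.9, 144.8]
orientation: [[-0.002, -0.995, -0.102], [0.003, -0.102, 0.995], [-1.0, 0.001, 0.003]]
contact_force: [1.9, 0.2, 0.5]
grip_width: -0.3
```

>>> {"fn": "carry_out", "kwargs": {"steps": [[[-0.02,-0.04,0.02,0,0,0],[-0.03,-0.035,0.02,0,0,0],[-0.03,-0.03,0.01,0,0,0],[-0.02,-0.02,0,0,0,0],[0,0,0,0,0,0]]]}}

```text
clock: 18.85
tcp_pos: [516.9, -259.6, 195.8]
orientation: [[0.001, -0.995, -0.095], [0.0, -0.095, 0.995], [-1.0, -0.001, 0.0]]
contact_force: [0.9, 0.2, -0.9]
grip_width: -0.1
```

```bash
python3 q.py 598 43 side top; python3 - <<'E'
from h import *
p=np.load('stop.npy');C,s=np.cos(p[2]),np.sin(p[2])
for c in('side','top'):
    for d in imaging.mark_of(c,'jaw_mid')[:1]:
        X=back(c,d['centre'][0]*640,d['centre'][1]*400,16)[:2]; e=X-p[:2]; print(c,round(d['score'],2),np.round([C*e[0]+s*e[1],-s*e[0]+C*e[1]],1))
    for n in('pestle','jar','tin'):
        for d in imaging.mark_of(c,n)[:1]: print(n,np.round(back(c,d['centre'][0]*640,d['centre'][1]*400),0))
o=[]
J=[box(-74,-2,-104,-90,2,30)]
for c,(u,v) in(('side',(290,150)),('top',(260,110))):
    im=cv2.resize(imaging.capture(c)[:,:,::-1],None,fx=S,fy=S,interpolation=cv2.INTER_CUBIC)
    k,_=cv2.findContours(sil(c,J,p),0,1); cv2.drawContours(im,k,-1,(0,255,0),1)
    o.append(im[v*S:(v+110)*S,u*S:(u+100)*S])
cv2.imwrite('pics/e.png',np.hstack(o))
E
```

```text
side mortar [598.  43.] -0.0 in stop [-46.1 -44.8]
top mortar [598.   42.3] 0.965 in stop [-46.2 -45.4]
19.05 [ 519.9 -256.7  194.8] [ 0.5 -0.1  0. ]
pestle [492. 201.   0.]
tin [ 596. -342.    0.]
top 0.81 [ -39.8 -101.2]
pestle [486. 205.   0.]
jar [640. 194.   0.]
tin [ 588. -344.    0.]
```

View pics/e.png

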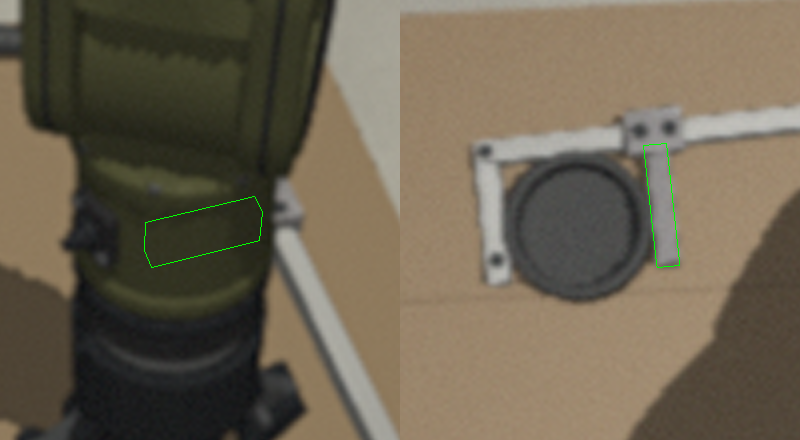

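The top crop shows the mortar at (577,227), against both fences, with the jaw bar at (662,205) lying on the predicted closed outline. The arm is clear and the bystanders read where they were, so I'll hand in.

```bash
python3 -c "
from bench import env,ticket
print(ticket.hand_in(), env.sense()['clock'])"
```

```text
the job is handed in; nothing more can be done
the job is handed in; nothing more can be done
```

I pushed the middle-sized mortar into the corner of the stop, let go of it there with the jaw still open, then pushed the jaw up against it. The job is handed in at about 19 s on the clock; no verdict was reported.

- **Mortar:** I used the half-open fingers as a fork to push it. After the first seating the cameras read x as -47 to -48 mm, so I pressed it again towards each fence. It stalled at 13 N and 17 N. In the final check the top camera put it at (-46.2, -45.4) mm in the stop's frame.
- **Jaw:** With the fingers shut I pushed it until it stalled against the mortar at 15.7 N, about where the closed position was predicted. In the last picture the bar lies on the closed outline to within about 1.5 mm.
- **Bystanders:** The pestle, jar and tin read within about 7 mm of their first readings, which is about the scatter of the network marks.

**Checks that failed or disagreed:**
- In the last look the side view of the mortar and jaw was hidden by the arm, so its mortar fit failed and it gave no jaw reading.
- The jar was not found in the side view.
- The top network put the jaw's middle at y = -101 mm instead of -97 mm. I trusted the stall and the outline over it.

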